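Book in a screw tin at the label reader

TASK

The tin of hinge screws has to be booked in at the label reader. Slide it along the guide rods onto the turntable until it stands fully home against the two rollers, bring its paper label round to face squarely into the reader's window (the handwheel turns the turntable), then press the reader's trigger button all the way down and let go. Leave the tin standing like that, without toppling it or disturbing the other things.

Things in the scene. Friction and masses are not known exactly. Their poses are not given: they have to be found in the camera images.
- station: the label-reading station, fixed: a long grey box on four short legs; its deck (flat top) is 105 mm above the table and spans x -85 to +125 mm, y -255 to +275 mm. Origin on the turntable's vertical axis at table height, z up; the +y end is the infeed, +x points from the turntable to the reader
- stop (a point): midway between the two free-spinning stop rollers, at deck height, station (0, -42) mm. They are upright, 22 mm in diameter, axes at station (+-42, -42) mm, reaching 74 mm above the deck: a V stop; a tin pushed in station -y against both stands centred on the turntable
- infeed (a point): middle of the infeed's mouth at deck height, station (0, 268) mm. Two steel guide rods, tops 17 mm above the deck, run from here along station y at x = +-64 mm as far as y = 72 mm (120 mm clear between them)
- plate_axis (a point): centre of the top of the turntable, a rubber-faced disc 104 mm in diameter let into the deck, 0.5 mm proud of it, at station (0, 0). The tin slides on the deck with 1 to 3 N; on the turntable the rubber grips it and it takes up to about 7 N to slide
- reader_window (a point): centre of the window of the reader, a black block 40 x 56 x 54 mm fixed on the deck beside the turntable; at station (85, 0) mm, 47 mm above the deck, looking along station -x at the turntable's axis
- tin: the plain steel tin, 96 mm in diameter, 94 mm high (the lid, its top 20 mm, is 93 mm wide), 0.3 to 0.6 kg, too wide to grip; starts between the guide rods. Origin at the centre of its underside, z up; its +x axis points out through the middle of the paper label. A strip of brown seal runs from the label up over the lid's edge onto the lid, so the label's side can be told from above
- tin_label (a point): middle of the paper label (44 mm wide, 52 mm high, with a square dot code) on the tin's wall, 45 mm above its underside. The tin can tip forward if it is pushed in its upper half
- wheel_axis (a point): centre of the handwheel's hub, 20 mm above the deck, at station (40, -185) mm. The handwheel is a black disc 116 mm in diameter, its top about 16 mm above the deck, turning about the vertical
- crank_handle (a point): middle of the handwheel's upright revolving handle: a black barrel 24 mm in diameter and 46 mm high, from 19 to 65 mm above the deck, 44 mm from the wheel's axis; it spins freely on its pin, so that it can be held with a fixed wrist while it is led round the circle
- handwheel (a joint): angle of the handwheel, rad, growing anticlockwise seen from above; no stops. A belt makes the turntable turn the same way by half that angle. It turns with about 1 N at the handle and stays where it is left. At value 0 the handle lies on the station's +x side of the wheel's axis
- trigger_top (a point): centre of the top of the reader's trigger button: a round grey button 30 mm in diameter in a black collar 46 mm in diameter, at station (-52, -145) mm, its top 22 mm above the deck, pressed downwards
- trigger (a joint): how far the trigger button is pressed: 0 released, 0.006 m fully down, takes about 5 N; springs back
- glue_bottle: bystander: white glue bottle with a yellow band, 35 mm diameter, 98 mm high, standing on the deck behind the infeed; origin under its centre
- tape_b: bystander: small black tape roll, 56 mm diameter, 19 mm high, lying flat on the deck between glue bottle and reader; origin under its centre
- parts_bin: bystander: small blue open bin, 60 x 85 x 28 mm, on the table behind and right of the station; origin under its centre
- screwdriver_1: bystander: precision screwdriver with a red handle, 163 mm long, lying on the table just right of the station; origin under its handle
- mug: bystander: lidded mug with a green handle, 135 mm high, on the table behind and left of the station; origin under its centre
- specs_case: bystander: orange hard spectacle case, 164 x 71 x 43 mm, on the table behind and right of the station; origin under its centre
- marker_a: bystander: white marker pen with a black cap, 135 mm long, 17 mm thick, lying on the deck along station y behind the handwheel; origin under its middle

How it is judged:
By the outcome, as a careful person would: the job done as asked, in the order asked, and still so for the second after the job is handed in, with the robot touching nothing.
It also fails if it takes over 61 s, if anything falls off the work surface, if the arm or the gripper's body presses on something with over 40 N, if the wrist force passes 120 N, or if a joint passes its speed limit or range.

ROBOT

A 6-joint arm with a two-finger parallel gripper is mounted at the origin on a cart in front of the work surface, level with it; the furniture and walls round the work are solid. World frame = base frame: x ahead of the robot, y to its left, z up, the work surface at z = 0. Lengths are in mm, angles in degrees, forces in N, time in s.
With the tool pointing down it reaches from about 325 to 775 mm from the base axis. Payload 5.5 kg.
Tool frame: the origin (TCP) lies between the finger pads; the fingertips stand 22 mm ahead of it and the grasp point (between the pads) lies 3 mm ahead of it (env.tip_extent is the z of the fingertips in the tool frame, in mm); z points along the fingers, y is the direction in which the jaws open and shut (so a half turn about z gives the same grasp; the last joint's range is limited). The gripper opens to 85 mm and grips with 20 to 120 N. Pads are 22 mm wide; open, the fingers measure 114 mm over their backs; the gripper's body (76 mm by 85 mm) begins 54 mm behind the grasp point. The pads swing forward as they close: fully open they stand 13 mm farther back than shut.
Start: joints at [-67.535, 5.22, 70.514, -0, 104.267, -3.249], TCP at [260.333, -540.596, 253.275] pointing down, gripper open.
Joint ranges: [-164.24, 164.24], [-49.07, 125.15], [9.68, 141.18], [-86.29, 266.29], [3.28, 154.24], [-151.56, 151.56]. Speed limits (degrees/s): [147.25, 147.25, 172.46, 180, 180, 180].

INTERFACE

Orientations are given as a 3x3 rotation matrix whose columns are the frame's x, y, z axes.
In Python, from cell import env gives the robot as it stands.
- The arm moves only by the shell command python3 -m jog 'ROWS' [FORCE]. ROWS is JSON, a list of rows, each an object of numbers: "x", "y", "z": the shift along the tool's x, y, z in m; "ax", "ay", "az": the turn, a rotation vector about the tool's x, y, z in rad; "fingers": the closure, from 0 (fully open) to 1 (shut). In form: [{"x": .., "y": .., "z": .., "ax": .., "ay": .., "az": .., "fingers": ..}, ...]. A call has 1 to 5 rows; each row shifts and turns the commanded pose from where the row before left it, along the tool's axes as they then stand; what a row does not reach is not made up. A row lasts 1/8 s, in which the tool goes at most 62.5 mm and 10.7 degrees, less where a joint would pass 70% of its speed; a pose out of reach is approached as far as the arm can. A call is refused whole if a number of a shift passes 0.0625 or a number of a turn 0.188, either way. A call with a gripper value outside its range is refused whole. The fingers move at their own pace and stop on an object; FORCE is the grip in N (left out, the last holds). Time passes only in rows, so rows that do not move let the fingers close. It gives the time, the measured TCP pose, the force and the opening at its end, in the units of the state.
- env.sense(): the state, without advancing time (a new reading comes with each control period).
- env.capture(name): name is "scene" or "top" or "wrist"; returns the picture (400x640x3 uint8, red, green, blue); there is no depth.
- env.get_calibration(name): a dict with "mtx" (3x3 intrinsics, pixels), "k1" (the pictures are not rectified: a ray, as slopes to the right and down, at radius r is drawn at 1 + k1 r^2 times it, then the intrinsics apply), "origin" and "rotation" of the camera in the world; the wrist camera has in their place "T_tool_cam" (4x4, takes a point from camera to tool coordinates, whose origin is the TCP and whose axes are the flange's). Camera axes: x right, y down, z forward; pixel columns grow to the right and rows downward; lengths in mm; the calibration is good to about 2 mm. A picture is of the moment at which its call begins: read the wrist's pose just before it. get_calibration takes no time and is no camera call.
- env.finish_job(): hands the job in, once; it reports no verdict.
The state is a dict: "clock": time; "joint_positions": joint angles; "dq": joint speeds; "joint_torque": joint torques, N m; "tool_pos": TCP position; "ee_rot": TCP orientation; "wrist_force": force on the tool from outside, world axes, zero at the start; "ft_torque": the same for the moment, N m; "width": opening from 0.0 (shut) to 1.0 (fully open).
Only numpy, scipy, OpenCV 4.12 (cv2) and the standard library are available. Lean on these libraries where they do the work, as an engineer would, in place of code of your own. Each camera call takes 0.05 s, during which the arm holds its last target.

## Working session

There is one attempt and no reset: what is moved stays moved. The work goes in short steps, Python scripts to look and compute and a shell command to move; the robot and the scene stay as the last step left them, time stands still between calls to the robot, and variables do not carry over. Pictures are saved under pics/ and viewed, and the job is handed in when it is done.

```bash
ls; mkdir -p pics; python3 - <<'E'
from cell import env
import cv2
s=env.sense(); print(s)
for n in ("scene","top","wrist"):
    im=env.capture(n); cv2.imwrite(f"pics/{n}0.png",im[:,:,::-1]); print(n,env.get_calibration(n))
E
```

```text
pics
{'clock': 0.0, 'joint_positions': array([-6.75315646e+01,  5.26073683e+00,  7.05834578e+01, -7.05748008e-04,
        1.04265673e+02, -3.25040608e+00]), 'dq': array([-0.00547972,  0.00801861,  0.04790372,  0.02769569,  0.03512387,
       -0.06424888]), 'joint_torque': array([-9.84211256e-04, -4.58722723e+01, -4.18031466e+01, -1.54864624e-04,
        1.14567528e-02, -5.77542733e-05]), 'tool_pos': array([ 260.25794308, -540.34394117,  252.16004758]), 'ee_rot': array([[ 9.00935714e-01,  4.33951940e-01, -7.43869489e-04],
       [ 4.33952566e-01, -9.00933986e-01,  1.76742533e-03],
       [ 9.68003481e-05, -1.91514068e-03, -9.99998161e-01]]), 'wrist_force': array([-0.13913419,  0.03914795, -0.29024311]), 'ft_torque': array([-0.01616657, -0.02961555, -0.01696316]), 'width': 1.0003765196048657}
scene {'mtx': array([[367.61050764,   0.        , 317.87997099],
       [  0.        , 367.61050764, 199.00512284],
       [  0.        ,   0.        ,   1.        ]]), 'k1': 0.01910305711743615, 'origin': array([  60.34998822, -844.09075361,  705.41872479]), 'rotation': array([[ 0.83279576, -0.29
[... 390 characters left out ...]
: array([[ 0.01324958, -0.99581685,  0.09040598],
       [-0.99978769, -0.01462056, -0.0145193 ],
       [ 0.01578035, -0.09019441, -0.99579915]])}
wrist {'mtx': array([[305.90886766,   0.        , 319.75313381],
       [  0.        , 305.90886766, 196.21928257],
       [  0.        ,   0.        ,   1.        ]]), 'k1': -0.03630566245376423, 'T_tool_cam': array([[-7.05503970e-04, -9.44949979e-01, -3.27214059e-01,
         8.52862462e+01],
       [ 9.99999586e-01, -4.78409018e-04, -7.74511606e-04,
         3.57929621e-01],
       [ 5.75332569e-04, -3.27214469e-01,  9.44949925e-01,
        -1.21621070e+02],
       [ 0.00000000e+00,  0.00000000e+00,  0.00000000e+00,
         1.00000000e+00]])}
```

View pics/top0.png

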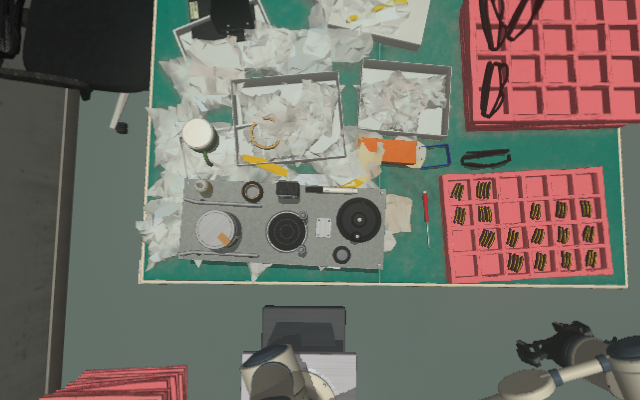

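View pics/scene0.png

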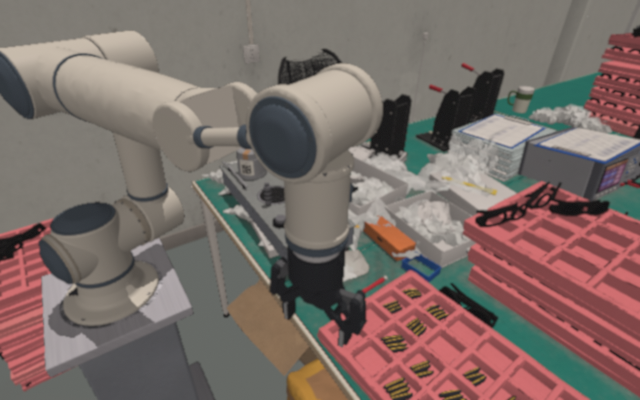

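```bash
python3 - <<'E'
import cv2
im=cv2.imread("pics/top0.png")[165:285,165:405]
cv2.imwrite("pics/top0z.png",cv2.resize(im,None,fx=3.33,fy=3.33,interpolation=cv2.INTER_CUBIC))
E
```

```text
(no output)
```

View pics/top0z.png

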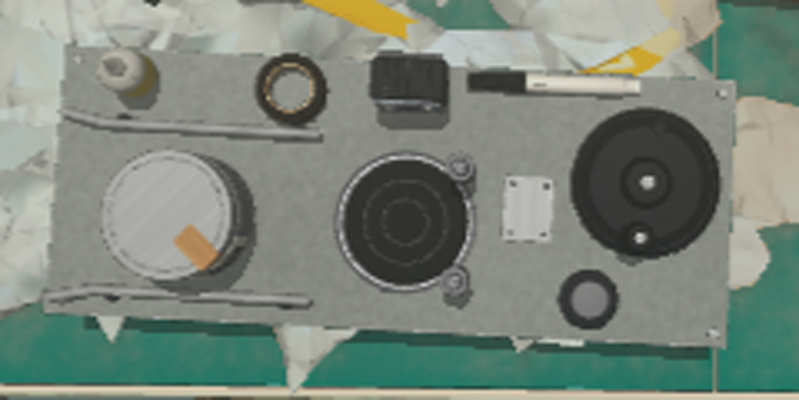

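```bash
cat > h.py <<'E'
import numpy as np, cv2
from cell import env
from scipy.optimize import least_squares
def ray(cal,uv,T=None):
    K=cal["mtx"]; uv=np.asarray(uv,float)
    d=np.array([(uv[0]-K[0,2])/K[0,0],(uv[1]-K[1,2])/K[1,1]])
    p=d.copy()
    for _ in range(20): p=d/(1+cal["k1"]*(p@p))
    v=np.array([p[0],p[1],1.])
    if T is None: return cal["origin"],cal["rotation"]@v
    M=T@cal["T_tool_cam"]; return M[:3,3],M[:3,:3]@v
def onz(cal,uv,z,T=None):
    o,d=ray(cal,uv,T); return (o+d*(z-o[2])/d[2])
def proj(cal,P,T=None):
    if T is None: R,o=cal["rotation"],cal["origin"]
    else:
        M=T@cal["T_tool_cam"]; R,o=M[:3,:3],M[:3,3]
    c=R.T@(np.asarray(P,float)-o); p=c[:2]/c[2]; p=p*(1+cal["k1"]*(p@p))
    return np.array([cal["mtx"][0,0]*p[0]+cal["mtx"][0,2],cal["mtx"][1,1]*p[1]+cal["mtx"][1,2]])
def toolT(s=None):
    s=s or env.sense(); T=np.eye(4); T[:3,:3]=s["ee_rot"]; T[:3,3]=s["tool_pos"]; return T
E
python3 - <<'E'
from h import *
cal=env.get_calibration("top")
Z=lambda u,v:(u/3.33+165-.35,v/3.33+165-.35)
pts=[((68,44),(125,275,105)),((735,82),(125,-255,105)),((725,347),(-85,-255,105)),((43,312),(-85,275,105)),
((405,221),(0,0,105.5)),((648,183),(40,-185,125)),((587,299),(-52,-145,127)),((459,167),(42,-42,179)),((455,281),(-42,-42,179))]
def st(p,P): 
    c,s=np.cos(p[2]),np.sin(p[2]); return np.array([p[0]+c*P[0]-s*P[1],p[1]+s*P[0]+c*P[1],P[2]])
f=lambda p:np.concatenate([proj(cal,st(p,P))-Z(*uv) for uv,P in pts])
r=least_squares(f,[480,0,0],x_scale=[1,1,.01],loss='soft_l1'); print(r.x,np.degrees(r.x[2])); print(r.fun.reshape(-1,2).round(2) if len(r.fun)==18 else r.fun)
p=r.x
inv=lambda w:np.array([[np.cos(p[2]),np.sin(p[2])],[-np.sin(p[2]),np.cos(p[2])]])@(w[:2]-p[:2])
print("tin lid centre",inv(onz(cal,Z(168,214),199)), "seal", inv(onz(cal,Z(196,248),199)))
print("handle top",inv(onz(cal,Z(640,237),170)))
for n,P in dict(axis=(0,0,105),wheel=(40,-185,125),trig=(-52,-145,127),infeed=(0,268,105)).items(): print(n,st(p,P))
E
```

```text
[ 4.87334928e+02  3.78930376e+01 -4.09858485e-02] -2.348316137492325
[[-0.72 -0.22]
 [ 0.61 -0.38]
 [ 0.35  0.57]
 [ 0.04  0.02]
 [-0.01  0.15]
 [-0.45 -0.21]
 [ 0.59  0.24]
 [ 0.17 -0.31]
 [-0.63  0.12]]
tin lid centre [ -4.64616366 163.02946432] seal [-27.63901356 141.35099003]
handle top [  -2.47896207 -177.32080247]
axis [487.33492831  37.89303761 105.        ]
wheel [ 519.72107694 -148.59057394  125.        ]
trig [ 429.43731373 -104.85452358  127.        ]
infeed [498.31606068 305.66797059 105.        ]
```

View pics/wrist0.png

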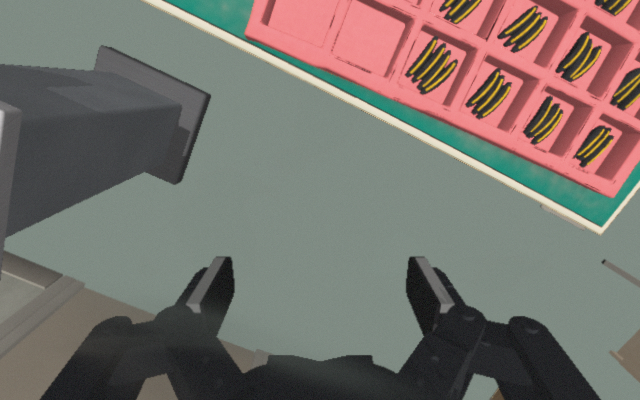

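```bash
cat >> h.py <<'E'
from scipy.spatial.transform import Rotation as Rn
ST=np.array([487.335,37.893,-0.0409858])
def s2w(P,p=None):
    p=ST if p is None else p
    c,s=np.cos(p[2]),np.sin(p[2]); return np.array([p[0]+c*P[0]-s*P[1],p[1]+s*P[0]+c*P[1],P[2]])
def w2s(w,p=None):
    p=ST if p is None else p
    c,s=np.cos(p[2]),np.sin(p[2]); d=np.asarray(w[:2])-p[:2]
    return np.array([c*d[0]+s*d[1],-s*d[0]+c*d[1],w[2]])
def Rst(p=None):  # tool down, tool x = station +y, tool y = station +x
    p=ST if p is None else p
    return Rn.from_euler('z',p[2]).as_matrix()@np.array([[0,1,0],[1,0,0],[0,0,-1.]])
def st():
    s=env.sense(); R=Rst().T@s["ee_rot"]; fs=Rn.from_euler('z',-ST[2]).as_matrix()@s["wrist_force"]
    print("t %.2f"%s["clock"],"station tcp",w2s(s["tool_pos"]).round(1),"rotvec(tool,deg)",np.degrees(Rn.from_matrix(R).as_rotvec()).round(2),"F",fs.round(1),"w",round(s["width"],3))
def plan(P,R,n):
    """rows from the present pose to station position P, orientation R in n rows"""
    s=env.sense(); T0=s["tool_pos"]; R0=s["ee_rot"]; W=s2w(P); rv=Rn.from_matrix(R0.T@R).as_rotvec()
    for i in range(n):
        Ri=R0@Rn.from_rotvec(rv*i/n).as_matrix(); d=Ri.T@((W-T0)/n)/1000; print(d.round(4),(rv/n).round(4))
E
python3 - <<'E'
from h import *
st(); print(env.tip_extent); plan((0,-80,252),Rst(),10)
E
```

```text
t 0.15 station tcp [-203.2 -587.1  252.4] rotvec(tool,deg) [8.000e-02 5.000e-02 6.194e+01] F [-0.1 -0.8 -0.5] w 0.999
22.0
[ 0.0418 -0.0352  0.0001] [-1.000e-04 -1.000e-04 -1.081e-01]
[ 0.0453 -0.0305  0.0001] [-1.000e-04 -1.000e-04 -1.081e-01]
[ 0.0484 -0.0254  0.0001] [-1.000e-04 -1.000e-04 -1.081e-01]
[ 0.0508 -0.02    0.0001] [-1.000e-04 -1.000e-04 -1.081e-01]
[ 0.0527 -0.0144  0.0001] [-1.000e-04 -1.000e-04 -1.081e-01]
[ 0.0539 -0.0087  0.0001] [-1.000e-04 -1.000e-04 -1.081e-01]
[ 0.0546 -0.0028  0.0001] [-1.000e-04 -1.000e-04 -1.081e-01]
[0.0545 0.0031 0.    ] [-1.000e-04 -1.000e-04 -1.081e-01]
[0.0539 0.009  0.    ] [-1.000e-04 -1.000e-04 -1.081e-01]
[0.0526 0.0147 0.    ] [-1.000e-04 -1.000e-04 -1.081e-01]
```

```bash
python3 -m jog '[{"x":0.042,"y":-0.035,"az":-0.108},{"x":0.045,"y":-0.030,"az":-0.108},{"x":0.048,"y":-0.025,"az":-0.108},{"x":0.051,"y":-0.020,"az":-0.108},{"x":0.053,"y":-0.014,"az":-0.108}]'; python3 -c "
from h import *
st()
plan((0,-80,252),Rst(),5)"
```

```text
t 0.15 station tcp [-203.2 -587.1  252.4] rotvec(tool,deg) [8.000e-02 5.000e-02 6.194e+01] F [-0.1 -0.8 -0.5] w 0.999
[ 0.0836 -0.0704  0.0002] [-3.000e-04 -2.000e-04 -2.162e-01]
[ 0.0967 -0.0508  0.0002] [-3.000e-04 -2.000e-04 -2.162e-01]
[ 1.054e-01 -2.890e-02  1.000e-04] [-3.000e-04 -2.000e-04 -2.162e-01]
[ 1.091e-01 -5.600e-03  1.000e-04] [-3.000e-04 -2.000e-04 -2.162e-01]
[1.078e-01 1.790e-02 1.000e-04] [-3.000e-04 -2.000e-04 -2.162e-01]$[0]: bad value
```

```bash
python3 -m jog '[{"x":0.042,"y":-0.035,"z":0,"ax":0,"ay":0,"az":-0.108,"fingers":0},{"x":0.045,"y":-0.030,"z":0,"ax":0,"ay":0,"az":-0.108,"fingers":0},{"x":0.048,"y":-0.025,"z":0,"ax":0,"ay":0,"az":-0.108,"fingers":0},{"x":0.051,"y":-0.020,"z":0,"ax":0,"ay":0,"az":-0.108,"fingers":0},{"x":0.053,"y":-0.014,"z":0,"ax":0,"ay":0,"az":-0.108,"fingers":0}]'; python3 -c "
from h import *
st()
plan((0,-80,252),Rst(),5)"
```

```text
clock: 0.78
tool_pos: [373.5, -290.9, 253.0]
ee_rot: [[0.547, 0.837, -0.0], [0.837, -0.547, 0.0], [0.0, -0.0, -1.0]]
wrist_force: [1.4, -0.4, -0.2]
width: 0.998
t 0.78 station tcp [-100.3 -333.2  253. ] rotvec(tool,deg) [0.000e+00 1.000e-02 3.081e+01] F [ 1.4 -0.3 -0.2] w 0.998
[ 0.0538 -0.0087  0.0002] [-0.     -0.     -0.1076]
[ 0.0544 -0.0029  0.0002] [-0.     -0.     -0.1076]
[0.0544 0.003  0.0002] [-0.     -0.     -0.1076]
[0.0538 0.0088 0.0002] [-0.     -0.     -0.1076]
[0.0525 0.0145 0.0002] [-0.     -0.     -0.1076]
```

```bash
python3 -m jog '[{"x":0.054,"y":-0.009,"z":0,"ax":0,"ay":0,"az":-0.1076,"fingers":0},{"x":0.054,"y":-0.003,"z":0,"ax":0,"ay":0,"az":-0.1076,"fingers":0},{"x":0.054,"y":0.003,"z":0,"ax":0,"ay":0,"az":-0.1076,"fingers":0},{"x":0.054,"y":0.009,"z":0,"ax":0,"ay":0,"az":-0.1076,"fingers":0},{"x":0.0525,"y":0.0145,"z":0,"ax":0,"ay":0,"az":-0.1076,"fingers":0}]'; python3 -c "
from h import *
st()
np.save('T1.npy',toolT())
cv2.imwrite('pics/wrist1.png',env.capture('wrist')[:,:,::-1]);st()
"
```

```text
clock: 1.4
tool_pos: [484.7, -42.5, 253.1]
ee_rot: [[0.04, 0.999, 0.0], [0.999, -0.04, -0.0], [-0.0, 0.0, -1.0]]
wrist_force: [0.2, 0.5, 0.4]
width: 1.004
t 1.40 station tcp [  0.6 -80.4 253.1] rotvec(tool,deg) [-0.01 -0.01 -0.03] F [0.2 0.5 0.4] w 1.004
t 1.45 station tcp [  1.9 -74.8 252.6] rotvec(tool,deg) [-0.02  0.26 -0.59] F [-1.2  4.4 -1.3] w 0.998
```

View pics/wrist1.png

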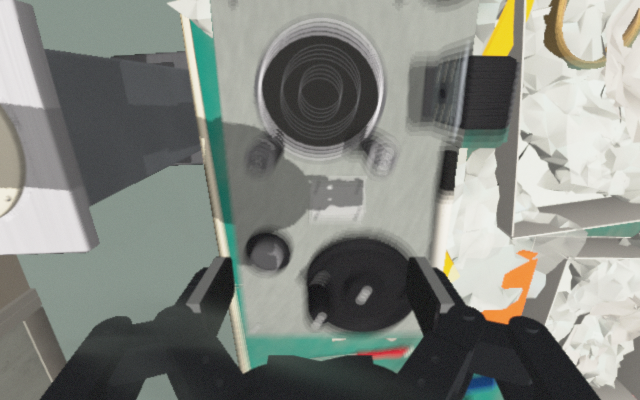

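```bash
python3 -c "
from h import *
env.capture('wrist')
st()
np.save('T1.npy',toolT())
im=env.capture('wrist')[:,:,::-1]
cv2.imwrite('pics/wrist2.png',im);st()
cv2.imwrite('pics/wrist2z.png',cv2.resize(im[0:360,190:480],None,fx=1.66,fy=1.66,interpolation=cv2.INTER_CUBIC))
"
```

```text
t 1.50 station tcp [  1.1 -77.7 252.6] rotvec(tool,deg) [ 0.04  0.12 -0.31] F [ 0.  -1.  -0.2] w 1.002
t 1.55 station tcp [  0.6 -79.9 252.7] rotvec(tool,deg) [ 0.07  0.02 -0.09] F [-0.2  0.3  0.1] w 0.996
```

View pics/wrist2z.png

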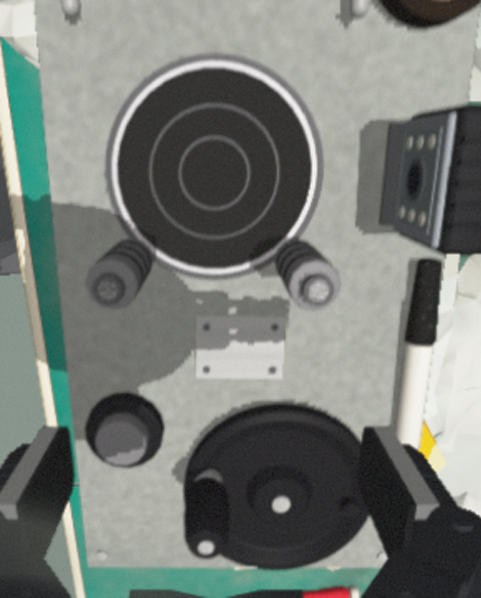

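```bash
python3 - <<'E'
from h import *
cal=env.get_calibration("wrist");T=np.load('T1.npy')
Z=lambda u,v:(u/1.66+190-.2,v/1.66-.2)
for n,uv,z,e in [("axis",(214,172),105.5,(0,0)),("nut",(282,504),126,(40,-185)),("handle pin",(206,547),172,0),("button",(122,447),127,(-52,-145)),("rollL",(108,290),179,(-42,-42)),("rollR",(318,290),179,(42,-42)),("cornerBL",(87,567),105,(-85,-255))]:
    print(n,w2s(onz(cal,Z(*uv),z,T)).round(1),e)
E
```

```text
axis [  0.6  -3.  105.5] (0, 0)
nut [  41.5 -189.8  126. ] (40, -185)
handle pin [  -2.5 -179.7  172. ] 0
button [ -50.6 -150.7  127. ] (-52, -145)
rollL [-41.1 -45.6 179. ] (-42, -42)
rollR [ 42.4 -45.2 179. ] (42, -42)
cornerBL [ -84.8 -259.4  105. ] (-85, -255)
```

```bash
python3 -m jog '[{"x":0.055,"y":0,"z":0,"ax":0,"ay":0,"az":0,"fingers":0.4},{"x":0.055,"y":0,"z":0,"ax":0,"ay":0,"az":0,"fingers":0.4},{"x":0.055,"y":0,"z":0,"ax":0,"ay":0,"az":0,"fingers":0.4},{"x":0.055,"y":0,"z":0,"ax":0,"ay":0,"az":0,"fingers":0.4},{"x":0.055,"y":0,"z":0,"ax":0,"ay":0,"az":0,"fingers":0.4}]'; python3 -m jog '[{"x":0.055,"y":0,"z":0,"ax":0,"ay":-0.1,"az":0,"fingers":0.4},{"x":0,"y":0,"z":0,"ax":0,"ay":-0.125,"az":0,"fingers":0.4},{"x":0,"y":0,"z":0,"ax":0,"ay":-0.125,"az":0,"fingers":0.4},{"x":0,"y":0,"z":0,"ax":0,"ay":0,"az":0,"fingers":0.4}]'
python3 -c "
from h import *
st()
np.save('T2.npy',toolT())
im=env.capture('wrist')[:,:,::-1]
cv2.imwrite('pics/wrist3.png',im);st()
im=env.capture('top')[:,:,::-1]
cv2.imwrite('pics/top3.png',im);st()
"
```

```text
clock: 2.17
tool_pos: [496.6, 230.8, 253.3]
ee_rot: [[0.047, 0.999, 0.0], [0.999, -0.047, -0.001], [-0.001, 0.0, -1.0]]
wrist_force: [0.9, 0.4, 0.6]
width: 0.602
clock: 2.68
tool_pos: [498.9, 285.9, 251.2]
ee_rot: [[0.04, 0.999, -0.018], [0.938, -0.043, -0.344], [-0.344, -0.003, -0.939]]
wrist_force: [-1.1, -0.3, -0.7]
width: 0.597
t 2.67 station tcp [  1.4 248.2 251.2] rotvec(tool,deg) [  0.19 -20.15   0.11] F [-1.1 -0.4 -0.7] w 0.597
t 2.73 station tcp [  1.6 247.6 252.1] rotvec(tool,deg) [  0.13 -20.02   0.18] F [ 0.4  0.2 -0.3] w 0.599
t 2.77 station tcp [  1.8 247.1 253. ] rotvec(tool,deg) [  0.07 -19.96   0.24] F [-0.1  0.  -0.2] w 0.599
```

View pics/wrist3.png

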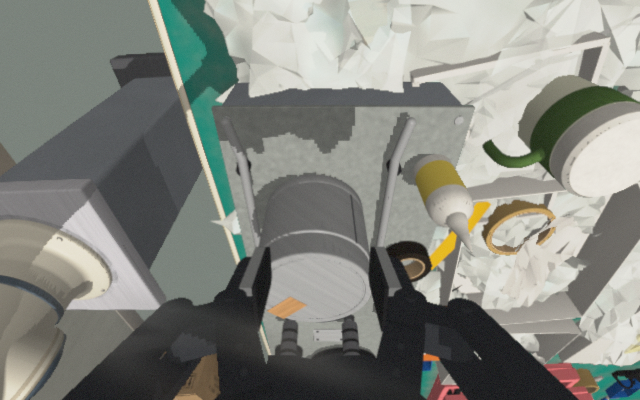

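View pics/top3.png

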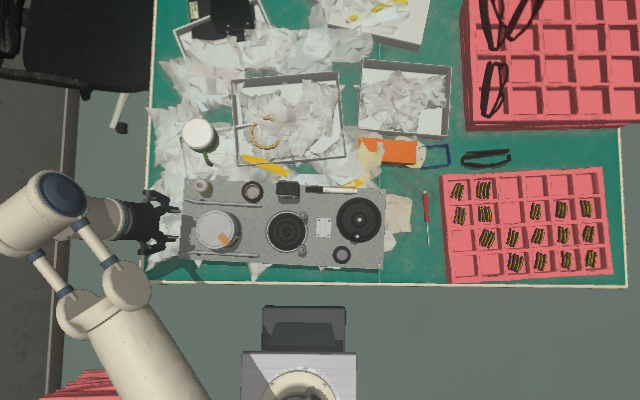

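```bash
python3 -m jog '[{"x":0.017,"y":-0.001,"z":0.047,"ax":0,"ay":0,"az":0,"fingers":0.4},{"x":0.0135,"y":0,"z":0.0375,"ax":0,"ay":0,"az":0,"fingers":0.4},{"x":0.007,"y":0,"z":0.018,"ax":0,"ay":0,"az":0,"fingers":0.4},{"x":0,"y":0,"z":0,"ax":0,"ay":0,"az":0,"fingers":0.4}]'
python3 -c "
from h import *
st()
np.save('T2.npy',toolT())
im=env.capture('wrist')[:,:,::-1]
cv2.imwrite('pics/wrist4.png',im);st()
im=env.capture('scene')[:,:,::-1]
cv2.imwrite('pics/scene4.png',im);st()
"
```

```text
clock: 3.28
tool_pos: [497.8, 284.5, 143.7]
ee_rot: [[0.042, 0.999, -0.017], [0.938, -0.046, -0.343], [-0.343, -0.001, -0.939]]
wrist_force: [-0.2, 0.6, -0.0]
width: 0.597
t 3.27 station tcp [  0.3 246.8 143.7] rotvec(tool,deg) [  0.12 -20.07   0.25] F [-0.2  0.6 -0. ] w 0.597
t 3.33 station tcp [  0.8 247.4 145.4] rotvec(tool,deg) [ -0.02 -19.99   0.25] F [-0.5  0.3 -0.3] w 0.601
t 3.38 station tcp [  1.1 247.9 146.3] rotvec(tool,deg) [ -0.1  -19.94   0.25] F [ 0.2  0.8 -0.6] w 0.601
```

View pics/wrist4.png

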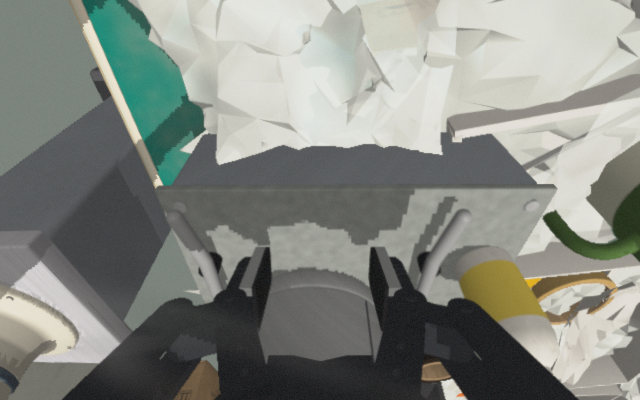

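View pics/scene4.png

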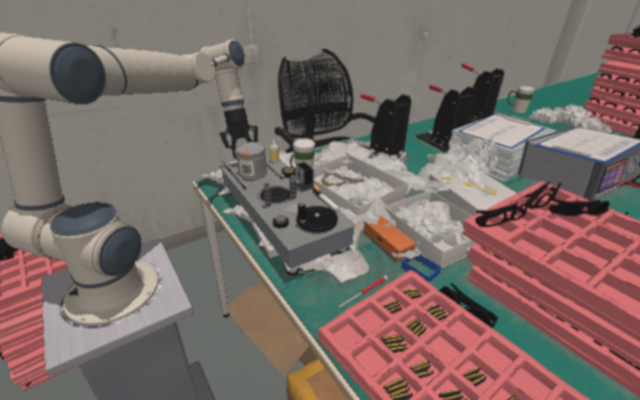

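```bash
python3 - <<'E'
from h import *
cal=env.get_calibration("top")
Z=lambda u,v:(u/3.33+165-.35,v/3.33+165-.35)
print(w2s(onz(cal,Z(120,72),203)), w2s(onz(cal,Z(291,88),124)))
st()
# tip position from wrist4: left inner tip edge
E
```

```text
[ 94.67774097 204.08826061 203.        ] [ 97.72234177  92.99086435 124.        ]
t 3.38 station tcp [  1.1 247.9 146.3] rotvec(tool,deg) [ -0.1  -19.94   0.25] F [ 0.2  0.8 -0.6] w 0.601
```

```bash
python3 -m jog '[{"x":-0.0113,"y":-0.005,"z":0.0041,"ax":0,"ay":0,"az":0,"fingers":0.4},{"x":-0.0113,"y":0,"z":0.0041,"ax":0,"ay":0,"az":0,"fingers":0.4},{"x":-0.0056,"y":0,"z":0.0021,"ax":0,"ay":0,"az":0,"fingers":0.4},{"x":-0.0094,"y":0,"z":0.0034,"ax":0,"ay":0,"az":0,"fingers":0.4},{"x":-0.0094,"y":0,"z":0.0034,"ax":0,"ay":0,"az":0,"fingers":0.4}]'
python3 -c "
from h import *
st()
im=env.capture('wrist')[:,:,::-1]
cv2.imwrite('pics/wrist5.png',im);st()
"
```

```text
clock: 4.0
tool_pos: [490.8, 235.7, 144.6]
ee_rot: [[0.041, 0.999, -0.014], [0.939, -0.043, -0.341], [-0.342, 0.001, -0.94]]
wrist_force: [0.7, 3.5, 1.6]
width: 0.599
t 4.00 station tcp [ -4.7 197.8 144.6] rotvec(tool,deg) [ -0.02 -19.98   0.15] F [0.5 3.5 1.6] w 0.599
t 4.05 station tcp [ -4.6 196.5 144.6] rotvec(tool,deg) [  0.   -20.07   0.21] F [ 1.4  0.8 -0.3] w 0.599
```

View pics/wrist5.png

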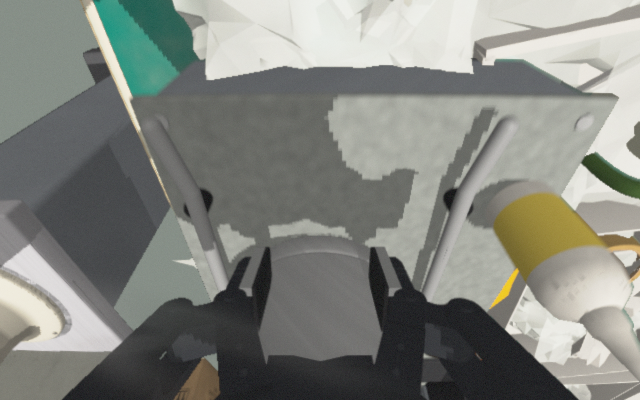

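```bash
python3 -m jog '[{"x":-0.0113,"y":0,"z":0.0041,"ax":0,"ay":0,"az":0,"fingers":0.4},{"x":-0.0113,"y":0,"z":0.0041,"ax":0,"ay":0,"az":0,"fingers":0.4},{"x":-0.0113,"y":0,"z":0.0041,"ax":0,"ay":0,"az":0,"fingers":0.4},{"x":-0.0113,"y":0,"z":0.0041,"ax":0,"ay":0,"az":0,"fingers":0.4},{"x":-0.0113,"y":0.001,"z":0.0041,"ax":0,"ay":0,"az":0,"fingers":0.4}]'
python3 -c "
from h import *
st()
im=env.capture('top')[:,:,::-1]
cv2.imwrite('pics/top6.png',cv2.resize(im[165:285,125:405],None,fx=2.8,fy=2.8,interpolation=cv2.INTER_CUBIC));st()
"
```

```text
clock: 4.68
tool_pos: [488.9, 175.2, 144.3]
ee_rot: [[0.041, 0.999, -0.015], [0.939, -0.044, -0.342], [-0.342, -0.0, -0.94]]
wrist_force: [-1.4, 4.7, 2.6]
width: 0.601
t 4.67 station tcp [ -4.1 137.2 144.3] rotvec(tool,deg) [  0.04 -20.02   0.16] F [-1.6  4.7  2.6] w 0.601
t 4.72 station tcp [ -3.9 135.6 144.4] rotvec(tool,deg) [  0.05 -20.13   0.24] F [ 1.1 -0.5  0.7] w 0.604
```

View pics/top6.png

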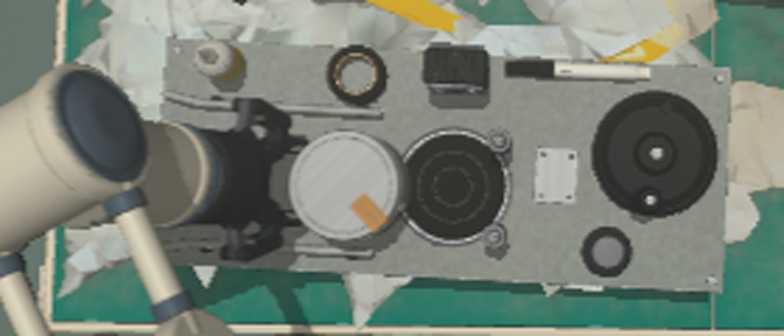

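```bash
python3 -m jog '[{"x":-0.0094,"y":0.001,"z":0.0034,"ax":0,"ay":0,"az":0,"fingers":0.4},{"x":-0.0094,"y":0.001,"z":0.0034,"ax":0,"ay":0,"az":0,"fingers":0.4},{"x":-0.0094,"y":0.001,"z":0.0034,"ax":0,"ay":0,"az":0,"fingers":0.4},{"x":-0.0094,"y":0.001,"z":0.0034,"ax":0,"ay":0,"az":0,"fingers":0.4},{"x":-0.0094,"y":0,"z":0.0034,"ax":0,"ay":0,"az":0,"fingers":0.4}]'
python3 -c "
from h import *
st()"
```

```text
clock: 5.35
tool_pos: [490.8, 124.9, 144.3]
ee_rot: [[0.041, 0.999, -0.015], [0.938, -0.044, -0.343], [-0.343, -0.0, -0.939]]
wrist_force: [0.6, 2.9, -0.0]
width: 0.595
t 5.35 station tcp [-1.000e-01  8.710e+01  1.443e+02] rotvec(tool,deg) [  0.04 -20.06   0.17] F [ 0.5  3.  -0. ] w 0.595
```

```bash
python3 -m jog '[{"x":-0.0047,"y":0,"z":0.0017,"ax":0,"ay":0,"az":0,"fingers":0.4},{"x":-0.0047,"y":0,"z":0.0017,"ax":0,"ay":0,"az":0,"fingers":0.4},{"x":-0.0047,"y":0,"z":0.0017,"ax":0,"ay":0,"az":0,"fingers":0.4},{"x":-0.0038,"y":0,"z":0.0014,"ax":0,"ay":0,"az":0,"fingers":0.4}]'
python3 -c "
from h import *
st()
im=env.capture('top')[:,:,::-1]
cv2.imwrite('pics/top7.png',cv2.resize(im[165:285,225:405],None,fx=4,fy=4,interpolation=cv2.INTER_CUBIC));st()
"
```

```text
clock: 5.85
tool_pos: [490.0, 106.4, 144.5]
ee_rot: [[0.041, 0.999, -0.015], [0.938, -0.044, -0.343], [-0.343, 0.0, -0.939]]
wrist_force: [0.6, 3.2, 0.0]
width: 0.602
t 5.85 station tcp [ -0.2  68.6 144.5] rotvec(tool,deg) [  0.03 -20.05   0.16] F [0.4 3.2 0. ] w 0.602
t 5.90 station tcp [ -0.2  68.1 144.6] rotvec(tool,deg) [  0.03 -20.09   0.19] F [ 0.4  0.2 -0.1] w 0.602
```

View pics/top7.png

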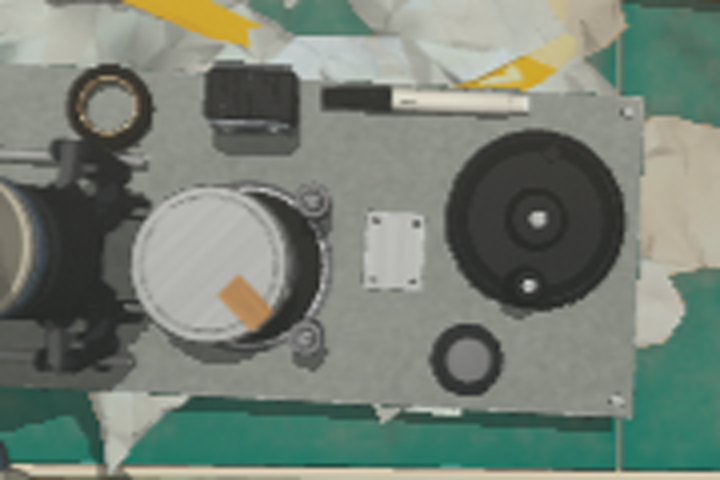

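```bash
python3 - <<'E'
from h import *
cal=env.get_calibration("top")
print(w2s(onz(cal,(209.5/4+225-.375,264/4+165-.375),199.5)))
E
python3 -m jog '[{"x":-0.0028,"y":0,"z":0.001,"ax":0,"ay":0,"az":0,"fingers":0.4},{"x":-0.0028,"y":0,"z":0.001,"ax":0,"ay":0,"az":0,"fingers":0.4},{"x":-0.0019,"y":0,"z":0.0007,"ax":0,"ay":0,"az":0,"fingers":0.4}]'
python3 -c "
from h import *
st()"
```

```text
[ -0.67908177  16.11769378 199.5       ]
clock: 6.28
tool_pos: [489.6, 98.6, 144.6]
ee_rot: [[0.041, 0.999, -0.015], [0.938, -0.044, -0.342], [-0.343, 0.0, -0.939]]
wrist_force: [0.6, 2.5, 0.9]
width: 0.599
t 6.28 station tcp [ -0.2  60.7 144.6] rotvec(tool,deg) [ 2.000e-02 -2.005e+01  1.700e-01] F [0.5 2.5 0.9] w 0.599
```

```bash
python3 -m jog '[{"x":-0.0019,"y":0,"z":0.0007,"ax":0,"ay":0,"az":0,"fingers":0.4},{"x":-0.0019,"y":0,"z":0.0007,"ax":0,"ay":0,"az":0,"fingers":0.4},{"x":-0.0014,"y":0,"z":0.0005,"ax":0,"ay":0,"az":0,"fingers":0.4},{"x":-0.0009,"y":0,"z":0.0003,"ax":0,"ay":0,"az":0,"fingers":0.4}]'
python3 -c "
from h import *
st()"
```

```text
clock: 6.78
tool_pos: [489.3, 92.1, 144.6]
ee_rot: [[0.041, 0.999, -0.015], [0.938, -0.044, -0.343], [-0.343, 0.0, -0.939]]
wrist_force: [-0.1, 1.9, 1.1]
width: 0.599
t 6.78 station tcp [ -0.2  54.2 144.6] rotvec(tool,deg) [ 2.000e-02 -2.005e+01  1.700e-01] F [-0.2  1.9  1.1] w 0.599
```

```bash
python3 -m jog '[{"x":-0.0009,"y":0,"z":0.0003,"ax":0,"ay":0,"az":0,"fingers":0.4},{"x":-0.0009,"y":0,"z":0.0003,"ax":0,"ay":0,"az":0,"fingers":0.4}]'
python3 -m jog '[{"x":-0.0009,"y":0,"z":0.0003,"ax":0,"ay":0,"az":0,"fingers":0.4}]'|tail -2
python3 -m jog '[{"x":-0.0009,"y":0,"z":0.0003,"ax":0,"ay":0,"az":0,"fingers":0.4}]'|tail -2
python3 -c "
from h import *
st()
im=env.capture('top')[:,:,::-1]
cv2.imwrite('pics/top8.png',cv2.resize(im[165:285,225:405],None,fx=4,fy=4,interpolation=cv2.INTER_CUBIC));st()
"
```

```text
clock: 7.02
tool_pos: [489.2, 90.3, 144.6]
ee_rot: [[0.041, 0.999, -0.015], [0.938, -0.044, -0.343], [-0.343, -0.0, -0.939]]
wrist_force: [-0.2, 3.3, 0.7]
width: 0.6
wrist_force: [1.1, 4.4, 0.3]
width: 0.601
wrist_force: [1.5, 7.9, 1.6]
width: 0.6
t 7.28 station tcp [-1.000e-01  5.130e+01  1.446e+02] rotvec(tool,deg) [ -0.   -19.94   0.13] F [1.1 7.9 1.6] w 0.6
t 7.33 station tcp [-1.000e-01  5.140e+01  1.447e+02] rotvec(tool,deg) [-1.000e-02 -1.993e+01  1.200e-01] F [0.6 7.1 1.3] w 0.6
```

View pics/top8.png

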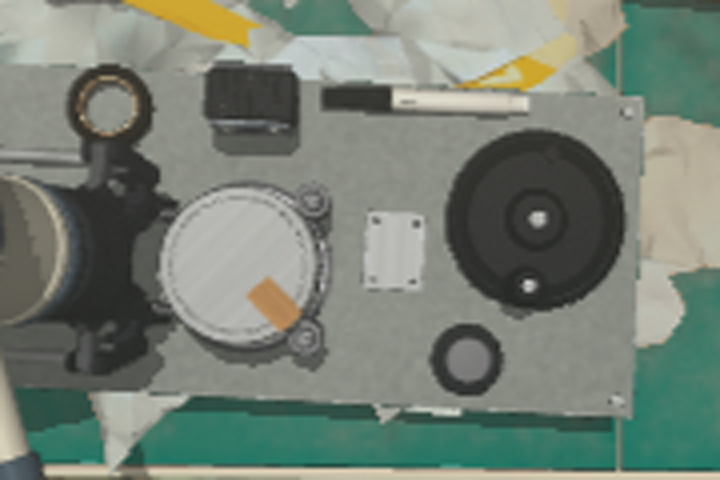

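```bash

python3 -m jog '[{"x":-0.0009,"y":0,"z":0.0003,"ax":0,"ay":0,"az":0,"fingers":0.4}]'|egrep "pos|force"
python3 -m jog '[{"x":-0.0009,"y":0,"z":0.0003,"ax":0,"ay":0,"az":0,"fingers":0.4},{"x":0,"y":0,"z":0,"ax":0,"ay":0,"az":0,"fingers":0.4}]'|egrep "pos|force"
python3 -c "
from h import *
st()
cal=env.get_calibration('top')
print(w2s(onz(cal,(238/4+225-.375,264.5/4+165-.375),199.5)))
"
```

```text
tool_pos: [489.3, 89.0, 144.6]
wrist_force: [0.9, 11.8, 1.2]
tool_pos: [489.2, 88.8, 144.7]
wrist_force: [-0.2, 11.5, 1.9]
t 7.70 station tcp [ -0.2  50.9 144.7] rotvec(tool,deg) [ -0.02 -19.77   0.04] F [-0.7 11.5  1.9] w 0.605
[-5.26171513e-02 -7.97896045e-01  1.99500000e+02]
```

```bash

python3 -m jog '[{"x":0.0141,"y":0,"z":-0.0051,"ax":0,"ay":0,"az":0,"fingers":0.4},{"x":0.028,"y":0,"z":-0.0103,"ax":0,"ay":0,"az":0,"fingers":0.4},{"x":-0.0188,"y":0,"z":-0.0517,"ax":0,"ay":0,"az":0,"fingers":0.4},{"x":-0.0188,"y":0,"z":-0.0517,"ax":0,"ay":0.175,"az":0,"fingers":0.4},{"x":0,"y":0,"z":0,"ax":0,"ay":0.175,"az":0,"fingers":0.4}]'|egrep "pos|force"
python3 -c "
from h import *
st()
im=env.capture('top')[:,:,::-1]
cv2.imwrite('pics/top9.png',cv2.resize(im[165:285,225:405],None,fx=4,fy=4,interpolation=cv2.INTER_CUBIC));st()
plan((0,-110,252),Rst(),5)
"
```

```text
tool_pos: [492.5, 132.3, 261.1]
wrist_force: [0.5, -0.1, -1.1]
t 8.32 station tcp [  1.3  94.6 261.1] rotvec(tool,deg) [-0.56  0.33  0.09] F [ 0.5 -0.1 -1.1] w 0.601
t 8.38 station tcp [  1.3  92.3 259.2] rotvec(tool,deg) [-0.44  0.62  0.33] F [ 2.2 -1.6  0.4] w 0.602
[-0.0405 -0.      0.001 ] [ 0.0015 -0.0022 -0.0012]
[-0.0405 -0.0001  0.0011] [ 0.0015 -0.0022 -0.0012]
[-0.0405 -0.0001  0.0012] [ 0.0015 -0.0022 -0.0012]
[-0.0405 -0.0002  0.0013] [ 0.0015 -0.0022 -0.0012]
[-0.0405 -0.0002  0.0014] [ 0.0015 -0.0022 -0.0012]
```

View pics/top9.png

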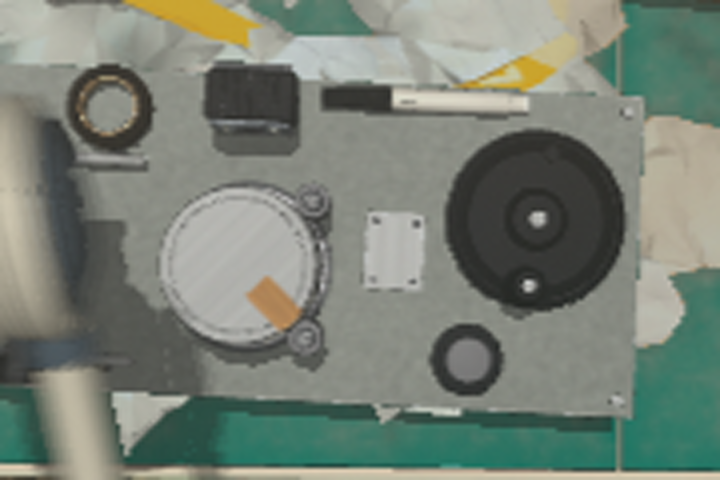

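```bash

python3 -m jog '[{"x":-0.053,"y":0,"z":0.001,"ax":0,"ay":0,"az":0,"fingers":0.4},{"x":-0.053,"y":0,"z":0,"ax":0,"ay":0,"az":0,"fingers":0.4},{"x":-0.053,"y":0,"z":0,"ax":0,"ay":0,"az":0,"fingers":0.4},{"x":-0.051,"y":0,"z":0,"ax":0,"ay":0,"az":0,"fingers":0.4},{"x":0,"y":0,"z":0,"ax":0,"ay":0,"az":0,"fingers":0.4}]'|egrep "pos|force"
python3 -m jog '[{"x":0,"y":0,"z":0,"ax":0,"ay":0,"az":0,"fingers":0.4},{"x":0,"y":0,"z":0,"ax":0,"ay":0,"az":0,"fingers":0.4}]'|egrep "pos|force"
python3 -c "
from h import *
st()
np.save('T3.npy',toolT())
im=env.capture('wrist')[:,:,::-1]
cv2.imwrite('pics/wrist9.png',im);st()
cv2.imwrite('pics/wrist9z.png',cv2.resize(im[20:360,190:490],None,fx=1.75,fy=1.75,interpolation=cv2.INTER_CUBIC))
"
```

```text
tool_pos: [481.0, -81.5, 252.5]
wrist_force: [0.1, 1.3, -0.3]
tool_pos: [481.8, -77.3, 253.4]
wrist_force: [0.8, -0.7, -0.5]
t 9.25 station tcp [  -0.8 -115.3  253.4] rotvec(tool,deg) [ 0.06 -0.01  0.08] F [ 0.9 -0.6 -0.5] w 0.603
t 9.30 station tcp [  -0.7 -115.3  253.6] rotvec(tool,deg) [ 0.04 -0.01  0.07] F [-0.6  0.8 -0.1] w 0.601
```

View pics/wrist9z.png

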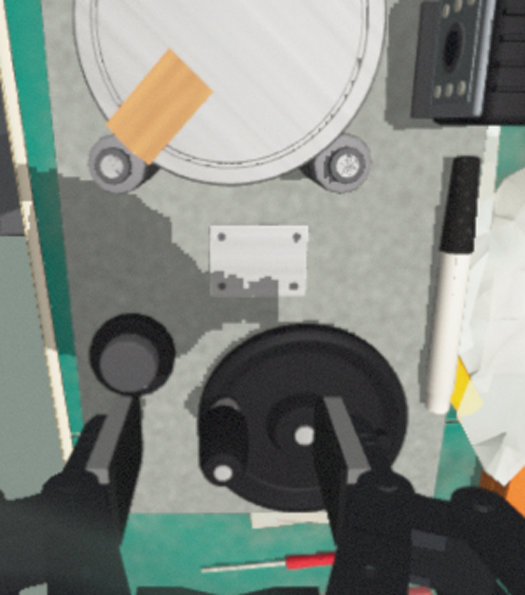

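```bash
python3 - <<'E'
from h import *
cal=env.get_calibration("wrist");T=np.load('T3.npy')
Z=lambda u,v:(u/1.75+190-.2,v/1.75+20-.2)
for n,uv,z,e in [("nut",(304,435),126,(40,-185)),("handle pin",(223,472),172,0),("button",(129,363),127,(-52,-145)),("rollL",(112,166),179,(-42,-42)),("rollR",(347,166),179,(42,-42)),("cornerBL",(78,513),105,(-85,-255)),("sealend",(129,142),197,0),("lid bottom",(232,171),199,(0,-46.5))]:
    print(n,w2s(onz(cal,Z(*uv),z,T)).round(1),e)
# seal edges on lid
a=[w2s(onz(cal,Z(*uv),199.,T))[:2] for uv in [(165,49),(107,119),(213,93),(153,164)]]
d1=a[1]-a[0]; d2=a[3]-a[2]; print(np.degrees(np.arctan2(d1[1],d1[0])),np.degrees(np.arctan2(d2[1],d2[0])))
m=(a[0]+a[1]+a[2]+a[3])/4; print(m, np.degrees(np.arctan2(m[1]+3,m[0])))
E
```

```text
nut [  40.9 -188.8  126. ] (40, -185)
handle pin [  -2.2 -178.8  172. ] 0
button [ -50.3 -145.7  127. ] (-52, -145)
rollL [-41.  -44.7 179. ] (-42, -42)
rollR [ 42.7 -44.9 179. ] (42, -42)
cornerBL [ -93.3 -258.2  105. ] (-85, -255)
sealend [-31.2 -36.  197. ] 0
lid bottom [  1.6 -45.  199. ] (0, -46.5)
-133.42825595714584 -132.48202389478973
[-20.93531127 -25.59025915] -132.82252425342483
```

```bash

python3 -m jog '[{"x":-0.040,"y":-0.0016,"z":0,"ax":0,"ay":0,"az":0,"fingers":0.4},{"x":-0.0227,"y":0,"z":0.01,"ax":0,"ay":0,"az":0,"fingers":0.4},{"x":0,"y":0,"z":0.035,"ax":0,"ay":0,"az":0,"fingers":0.4},{"x":0,"y":0,"z":0.035,"ax":0,"ay":0,"az":0,"fingers":0.4},{"x":0,"y":0,"z":0.0185,"ax":0,"ay":0,"az":0,"fingers":0.4}]'|egrep "pos|force"
python3 -m jog '[{"x":0,"y":0,"z":0,"ax":0,"ay":0,"az":0,"fingers":0.4}]'|egrep "pos|force"
python3 -c "
from h import *
st()
im=env.capture('wrist')[:,:,::-1]
cv2.imwrite('pics/wrist10.png',im);st()
"
```

```text
tool_pos: [476.9, -139.9, 153.1]
wrist_force: [0.6, -0.2, -0.2]
tool_pos: [477.0, -140.1, 154.0]
wrist_force: [0.1, -0.4, -0.2]
t 10.05 station tcp [  -3.  -178.3  154. ] rotvec(tool,deg) [0.15 0.04 0.11] F [ 0.1 -0.4 -0.2] w 0.602
t 10.10 station tcp [  -2.4 -178.6  155.7] rotvec(tool,deg) [ 0.   -0.01  0.12] F [ 0.  -0.3  0.1] w 0.602
```

View pics/wrist10.png

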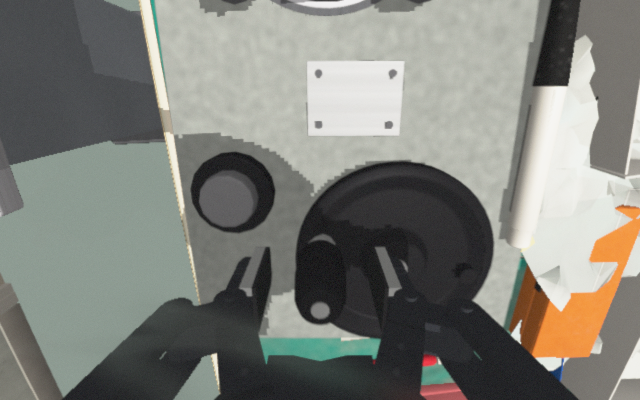

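```bash

python3 - <<'E'
from h import *
cal=env.get_calibration("wrist")
print(w2s(onz(cal,(320,310),172,toolT())))
E
python3 -m jog '[{"x":0,"y":0,"z":0,"ax":0,"ay":0,"az":0,"fingers":0.8},{"x":0,"y":0,"z":0,"ax":0,"ay":0,"az":0,"fingers":0.8},{"x":0,"y":0,"z":0,"ax":0,"ay":0,"az":0,"fingers":0.8}]' 30|egrep "pos|force|width"
python3 -c "
from h import *
st()"
```

```text
[  -1.46279672 -181.1470626   172.        ]
tool_pos: [477.2, -140.9, 157.4]
wrist_force: [-6.6, 1.8, 5.7]
width: 0.271
t 10.47 station tcp [  -2.8 -179.1  157.4] rotvec(tool,deg) [-0.02 -0.03  0.18] F [-6.6  1.5  5.7] w 0.271
```

```bash

python3 - <<'E'
import numpy as np
a=168+19*np.arange(0,15); p=44*np.c_[np.cos(np.radians(a)),np.sin(np.radians(a))]
d=np.diff(p,axis=0)/1000
for t,(dx,dy) in zip(a[1:],d): print(t,"tool x %.4f y %.4f"%(dy,dx))
E
```

```text
187 tool x -0.0145 y -0.0006
206 tool x -0.0139 y 0.0041
225 tool x -0.0118 y 0.0084
244 tool x -0.0084 y 0.0118
263 tool x -0.0041 y 0.0139
282 tool x 0.0006 y 0.0145
301 tool x 0.0053 y 0.0135
320 tool x 0.0094 y 0.0110
339 tool x 0.0125 y 0.0074
358 tool x 0.0142 y 0.0029
377 tool x 0.0144 y -0.0019
396 tool x 0.0130 y -0.0065
415 tool x 0.0102 y -0.0104
434 tool x 0.0063 y -0.0131
```

Lead it gently; start with three rows and look at the force.

```bash

python3 -m jog '[{"x":-0.0145,"y":-0.0006,"z":0,"ax":0,"ay":0,"az":0,"fingers":0.8},{"x":-0.0139,"y":0.0041,"z":0,"ax":0,"ay":0,"az":0,"fingers":0.8}]'|egrep "pos|force|width"
python3 -c "
from h import *
st()"
python3 -m jog '[{"x":-0.0118,"y":0.0084,"z":0,"ax":0,"ay":0,"az":0,"fingers":0.8}]'|egrep "pos|force|width"
python3 -c "
from h import *
st()"
```

```text
tool_pos: [479.8, -170.1, 157.4]
wrist_force: [1.2, 2.3, 3.6]
width: 0.27
t 10.72 station tcp [   1.  -208.1  157.4] rotvec(tool,deg) [-0.11 -0.07  0.17] F [1.1 2.4 3.6] w 0.27
tool_pos: [488.5, -182.6, 157.4]
wrist_force: [3.4, 3.8, 4.6]
width: 0.272
t 10.85 station tcp [  10.2 -220.3  157.4] rotvec(tool,deg) [-0.2  -0.06  0.2 ] F [3.2 4.  4.6] w 0.272
```

```bash

python3 -m jog '[{"x":-0.0084,"y":0.0118,"z":0,"ax":0,"ay":0,"az":0,"fingers":0.8},{"x":-0.0041,"y":0.0139,"z":0,"ax":0,"ay":0,"az":0,"fingers":0.8},{"x":0.0006,"y":0.0145,"z":0,"ax":0,"ay":0,"az":0,"fingers":0.8}]'|egrep "pos|force|width"
python3 -c "
from h import *
st()"
python3 -m jog '[{"x":0.0053,"y":0.0135,"z":0,"ax":0,"ay":0,"az":0,"fingers":0.8},{"x":0.0094,"y":0.0110,"z":0,"ax":0,"ay":0,"az":0,"fingers":0.8}]'|egrep "pos|force|width"
python3 -c "
from h import *
st()
im=env.capture('top')[:,:,::-1]
cv2.imwrite('pics/top11.png',cv2.resize(im[165:285,225:405],None,fx=4,fy=4,interpolation=cv2.INTER_CUBIC));st()
"
```

```text
tool_pos: [528.7, -194.8, 157.3]
wrist_force: [-3.2, 8.9, 9.1]
width: 0.274
t 11.22 station tcp [  50.9 -230.8  157.3] rotvec(tool,deg) [-0.17  0.1   0.16] F [-3.6  8.7  9.1] w 0.274
tool_pos: [552.9, -180.9, 157.3]
wrist_force: [-9.9, 7.9, 10.7]
width: 0.266
t 11.47 station tcp [  74.5 -215.9  157.3] rotvec(tool,deg) [-0.02  0.09  0.15] F [-10.3   7.4  10.7] w 0.266
t 11.53 station tcp [  75.4 -214.5  157.3] rotvec(tool,deg) [-0.07  0.16  0.09] F [-5.5  6.5  7.9] w 0.27
```

View pics/top11.png

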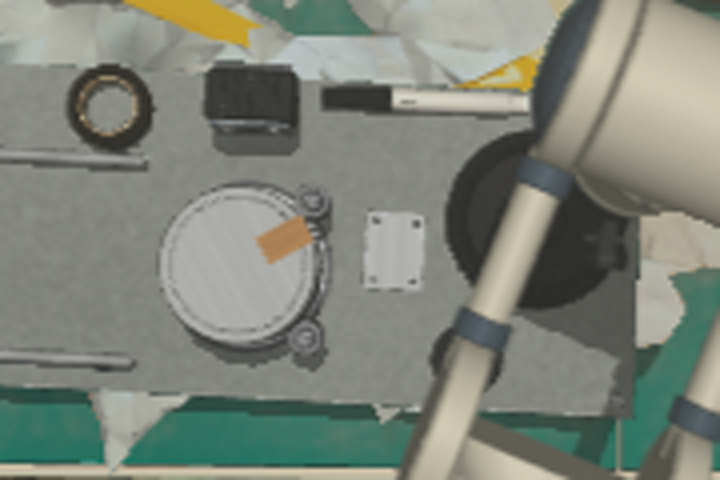

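```bash

python3 -m jog '[{"x":0.0130,"y":0.0066,"z":0,"ax":0,"ay":0,"az":0,"fingers":0.8},{"x":0.0142,"y":0.0026,"z":0,"ax":0,"ay":0,"az":0,"fingers":0.8},{"x":0.0144,"y":-0.0019,"z":0,"ax":0,"ay":0,"az":0,"fingers":0.8}]'|egrep "pos|force|width"
python3 -c "
from h import *
st()"
python3 -m jog '[{"x":0.0130,"y":-0.0065,"z":0,"ax":0,"ay":0,"az":0,"fingers":0.8},{"x":0.0102,"y":-0.0104,"z":0,"ax":0,"ay":0,"az":0,"fingers":0.8}]'|egrep "pos|force|width"
python3 -c "
from h import *
st()
im=env.capture('top')[:,:,::-1]
cv2.imwrite('pics/top12.png',cv2.resize(im[165:285,225:405],None,fx=4,fy=4,interpolation=cv2.INTER_CUBIC));st()
np.save('T4.npy',toolT())
im=env.capture('wrist')[:,:,::-1]
cv2.imwrite('pics/wrist12.png',im);st()
"
```

```text
tool_pos: [562.6, -141.0, 157.4]
wrist_force: [-5.2, -2.2, 7.4]
width: 0.271
t 11.90 station tcp [  82.6 -175.6  157.4] rotvec(tool,deg) [-0.19 -0.1   0.2 ] F [-5.2 -2.5  7.4] w 0.271
tool_pos: [547.1, -116.7, 157.4]
wrist_force: [-0.5, -2.8, 6.7]
width: 0.268
t 12.15 station tcp [  66.  -152.1  157.4] rotvec(tool,deg) [-0.27 -0.08  0.17] F [-0.4 -2.8  6.7] w 0.268
t 12.20 station tcp [  64.7 -151.3  157.4] rotvec(tool,deg) [-0.15 -0.05  0.15] F [-1.2  0.6  5.7] w 0.272
t 12.25 station tcp [  65.2 -151.6  157.4] rotvec(tool,deg) [-0.19 -0.05  0.14] F [-0.5 -0.7  7.2] w 0.269
```

View pics/top12.png

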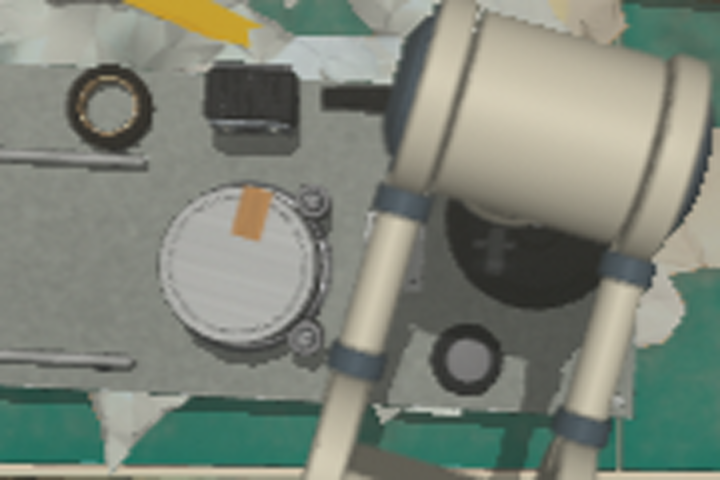

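View pics/wrist12.png

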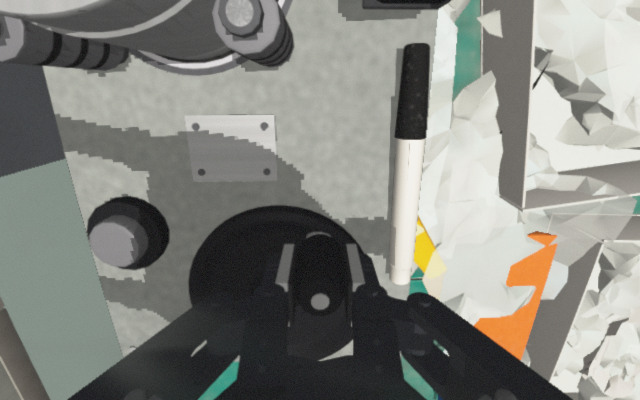

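```bash
cat > seal.py <<'E'
from h import *
def seal(path,sc,ox,oy,cal,T=None,c0=(0,-0.8),z=199.3,rmax=44.):
    im=cv2.imread(path).astype(int); b,g,r=im[...,0],im[...,1],im[...,2]
    m=((r-b)>45)&(r>110)
    v,u=np.nonzero(m)
    P=np.array([w2s(onz(cal,((a+.5)/sc+ox-.5,(d+.5)/sc+oy-.5),z,T))[:2] for a,d in zip(u,v)])
    rr=np.hypot(*(P-c0).T); k=(rr<rmax)&(rr>5); P=P[k]
    w=((r-b)[v,u][k]-30.)
    c=(P*w[:,None]).sum(0)/w.sum(); q=P-c; C=(q*w[:,None]).T@q/w.sum(); e,V=np.linalg.eigh(C); ax=V[:,1]
    if ax@(c-c0)<0: ax=-ax
    print(path,"n",len(P),"centroid",c.round(2),"dir %.1f"%np.degrees(np.arctan2(*(c-c0)[::-1])),"pca %.1f"%np.degrees(np.arctan2(*ax[::-1])),"ext",np.sqrt(e).round(1))
E
python3 - <<'E'
from seal import *
c=env.get_calibration('top')
for n in ("top8","top9","top11","top12"): seal(f"pics/{n}.png",4,225,165,c)
cw=env.get_calibration('wrist'); seal("pics/wrist9.png",1,0,0,cw,np.load('T3.npy'),c0=(1,-3.4))
E
```

```text
pics/top8.png n 1401 centroid [-21.22 -22.76] dir -134.0 pca -131.5 ext [4.9 7.6]
pics/top9.png n 1419 centroid [-21.07 -22.59] dir -134.0 pca -132.2 ext [4.9 7.7]
pics/top11.png n 1380 centroid [ 15.95 -26.7 ] dir -58.4 pca -59.5 ext [4.9 7.7]
pics/top12.png n 1355 centroid [29.77 -6.79] dir -11.4 pca -12.4 ext [4.8 7.7]
pics/wrist9.png n 1798 centroid [-20.14 -24.59] dir -134.9 pca -133.4 ext [5.1 7.8]
```

```bash

python3 -m jog '[{"x":0.0044,"y":-0.0077,"z":0,"ax":0,"ay":0,"az":0,"fingers":0.8},{"x":0.0028,"y":-0.0083,"z":0,"ax":0,"ay":0,"az":0,"fingers":0.8},{"x":0,"y":0,"z":0,"ax":0,"ay":0,"az":0,"fingers":0.8}]'|egrep "pos|force|width"
python3 -c "
from seal import *
st()
im=env.capture('top')[:,:,::-1]
cv2.imwrite('pics/top13.png',cv2.resize(im[165:285,225:405],None,fx=4,fy=4,interpolation=cv2.INTER_CUBIC));st()
seal('pics/top13.png',4,225,165,env.get_calibration('top'))
"
```

```text
tool_pos: [530.9, -108.8, 157.4]
wrist_force: [-0.5, 0.1, 6.0]
width: 0.275
t 12.62 station tcp [  49.6 -144.8  157.4] rotvec(tool,deg) [-0.22 -0.03  0.17] F [-0.5  0.   6. ] w 0.275
t 12.68 station tcp [  49.7 -144.8  157.4] rotvec(tool,deg) [-0.23 -0.03  0.17] F [-1.   0.4  6.3] w 0.27
pics/top13.png n 1357 centroid [3.048e+01 3.000e-02] dir 1.6 pca -0.9 ext [4.8 7.7]
```

View pics/top13.png

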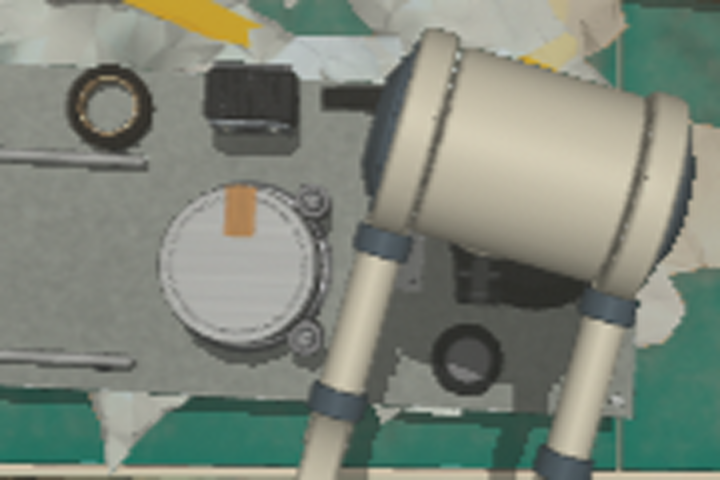

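```bash

python3 -m jog '[{"x":0,"y":0,"z":0,"ax":0,"ay":0,"az":0,"fingers":0.4},{"x":0,"y":0,"z":0,"ax":0,"ay":0,"az":0,"fingers":0.4},{"x":0,"y":0,"z":-0.04,"ax":0,"ay":0,"az":0,"fingers":0.4},{"x":0,"y":0,"z":-0.055,"ax":0,"ay":0,"az":0,"fingers":0.4},{"x":0.03,"y":-0.030,"z":-0.02,"ax":0,"ay":0,"az":0,"fingers":0.4}]'|egrep "pos|force|width"
python3 -m jog '[{"x":0.0,"y":-0.02,"z":0,"ax":0,"ay":0,"az":0,"fingers":0.4},{"x":0,"y":0,"z":0,"ax":0,"ay":0,"az":0,"fingers":0.4},{"x":0,"y":0,"z":0,"ax":0,"ay":0,"az":0,"fingers":0.4},{"x":0,"y":0,"z":0,"ax":0,"ay":0,"az":0,"fingers":0.4}]'|egrep "pos|force|width"
python3 -c "
from seal import *
st()
np.save('T5.npy',toolT())
im=env.capture('wrist')[:,:,::-1]
cv2.imwrite('pics/wrist14.png',im);st()
seal('pics/wrist14.png',1,0,0,env.get_calibration('wrist'),np.load('T5.npy'),c0=(1,-3.4))
"
```

```text
tool_pos: [502.5, -78.4, 273.0]
wrist_force: [0.5, -0.1, -0.3]
width: 0.603
tool_pos: [481.7, -76.7, 269.4]
wrist_force: [0.4, 0.1, 1.0]
width: 0.599
t 13.80 station tcp [  -1.  -114.7  269.4] rotvec(tool,deg) [0.08 0.02 0.19] F [0.4 0.1 1. ] w 0.599
t 13.85 station tcp [  -1.  -114.7  269.4] rotvec(tool,deg) [0.08 0.01 0.19] F [-0.  -0.8  0.5] w 0.6
pics/wrist14.png n 1667 centroid [31.22 -2.16] dir 2.4 pca -0.7 ext [5.1 7.8]
```

View pics/wrist14.png

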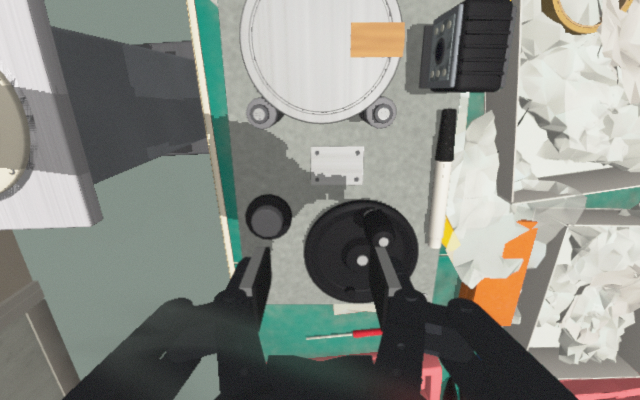

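```bash

python3 -m jog '[{"x":0.035,"y":0.001,"z":-0.03,"ax":0,"ay":0,"az":0,"fingers":0.4},{"x":0,"y":0,"z":0,"ax":0,"ay":0,"az":0,"fingers":0.6},{"x":0,"y":0,"z":0,"ax":0,"ay":0,"az":0,"fingers":0.8},{"x":0,"y":0,"z":0,"ax":0,"ay":0,"az":0,"fingers":1.0},{"x":0,"y":0,"z":0,"ax":0,"ay":0,"az":0,"fingers":1.0}]'|egrep "pos|force|width"
python3 -c "
from seal import *
st()
np.save('T6.npy',toolT())
im=env.capture('wrist')[:,:,::-1]
cv2.imwrite('pics/wrist15.png',im);st()
cv2.imwrite('pics/wrist15z.png',cv2.resize(im[20:320,200:480],None,fx=2,fy=2,interpolation=cv2.INTER_CUBIC))
seal('pics/wrist15.png',1,0,0,env.get_calibration('wrist'),np.load('T6.npy'),c0=(1,-3.4))
"
```

```text
tool_pos: [483.7, -42.0, 299.4]
wrist_force: [0.3, -0.0, 0.3]
width: 0.001
t 14.47 station tcp [ -0.4 -80.  299.4] rotvec(tool,deg) [0.08 0.   0.22] F [ 0.3 -0.   0.3] w 0.001
t 14.53 station tcp [ -0.4 -79.9 299.6] rotvec(tool,deg) [0.06 0.   0.22] F [ 0.4  0.2 -0.8] w 0.003
pics/wrist15.png n 1078 centroid [31.19 -2.44] dir 1.8 pca 0.1 ext [5.1 7.8]
```

View pics/wrist15z.png

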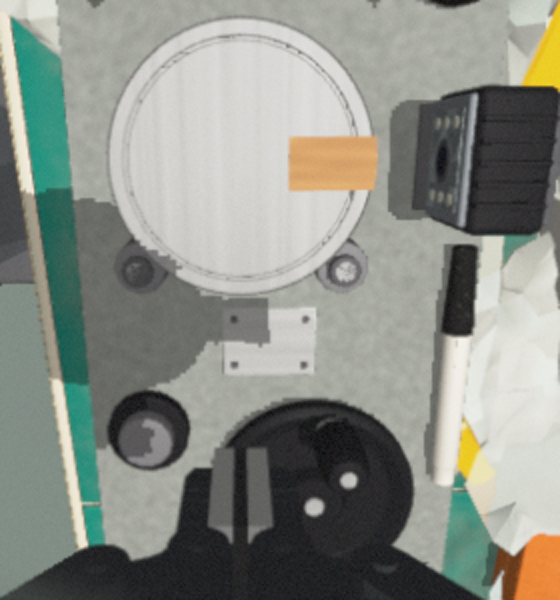

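```bash
python3 - <<'E'
from seal import *
cal=env.get_calibration("wrist");T=np.load('T6.npy')
im=cv2.imread('pics/wrist15z.png')
Z=lambda u,v:((u+.5)/2+200-.5,(v+.5)/2+20-.5)
g=cv2.GaussianBlur(cv2.cvtColor(im,cv2.COLOR_BGR2GRAY),(0,0),1.2).astype(float)
for n,z in (("lid99",199),):
    # radial edge search around approximate centre
    c=np.array([240,155.]); pts=[]
    for a in np.radians(np.arange(0,360,4)):
        rs=np.arange(120,155,.5); xs=c[0]+rs*np.cos(a); ys=c[1]+rs*np.sin(a)
        pr=cv2.remap(g.astype(np.float32),xs.astype(np.float32)[None],ys.astype(np.float32)[None],1)[0]
        d=np.diff(pr); k=d.argmin(); 
        if d[k]<-3: pts.append((xs[k],ys[k]))
    P=np.array([w2s(onz(cal,Z(*p),199,T))[:2] for p in pts])
    f=lambda q:np.hypot(P[:,0]-q[0],P[:,1]-q[1])-q[2]
    r=least_squares(f,[0,-3,46],loss='soft_l1',f_scale=.5); print(len(P),r.x,np.abs(r.fun).mean())
    r2=least_squares(lambda q:np.hypot(P[:,0]-q[0],P[:,1]-q[1])-46.5,[0,-3],loss='soft_l1',f_scale=.5); print(r2.x)
for uv in ((138,269),(344,269)): print(w2s(onz(cal,Z(*uv),179.5,T)))
for uv in ((289,137),(289,189),(377,139),(376,190)): print("seal corners",w2s(onz(cal,Z(*uv),199 if uv[0]<300 else 197,T))[:2])
seal('pics/wrist15.png',1,0,0,cal,T,c0=tuple(r.x[:2]))
print("nut,pin",w2s(onz(cal,Z(314,508),126,T)),w2s(onz(cal,Z(348,481),172,T)),"button",w2s(onz(cal,Z(146,440),127,T)))
E
```

```text
90 [ 0.95912261 -2.7286751  45.77268255] 0.7724415068795994
[ 1.35284092 -3.13804139]
[-40.36895824 -43.30909795 179.5       ]
[ 41.90923555 -43.64972101 179.5       ]
seal corners [17.48433814  6.23000635]
seal corners [ 17.8289692  -11.17715906]
seal corners [48.24253752  5.56060921]
seal corners [ 48.9838057 -11.7115903]
pics/wrist15.png n 1077 centroid [31.17 -2.42] dir 0.6 pca 0.5 ext [5.1 7.8]
nut,pin [  41.11440928 -189.58960008  126.        ] [  50.17256149 -144.79066856  172.        ] button [ -50.55109506 -146.24682269  127.        ]
```

```bash

python3 -m jog '[{"x":-0.045,"y":-0.033,"z":0,"ax":0,"ay":0,"az":0,"fingers":1},{"x":-0.0205,"y":-0.018,"z":0.02,"ax":0,"ay":0,"az":0,"fingers":1},{"x":0,"y":0,"z":0.05,"ax":0,"ay":0,"az":0,"fingers":1},{"x":0,"y":0,"z":0.05,"ax":0,"ay":0,"az":0,"fingers":1},{"x":0,"y":0,"z":0.0145,"ax":0,"ay":0,"az":0,"fingers":1}]'|egrep "pos|force|width"
python3 -m jog '[{"x":0,"y":0,"z":0,"ax":0,"ay":0,"az":0,"fingers":1},{"x":0,"y":0,"z":0,"ax":0,"ay":0,"az":0,"fingers":1}]'|egrep "pos|force|width"
python3 -c "
from seal import *
st()
im=env.capture('wrist')[:,:,::-1]
cv2.imwrite('pics/wrist16.png',im);st()
"
```

```text
tool_pos: [428.3, -104.5, 162.2]
wrist_force: [-0.1, -0.4, 0.0]
width: 0.003
tool_pos: [431.0, -105.0, 168.3]
wrist_force: [-0.0, -0.1, 0.6]
width: 0.005
t 15.40 station tcp [ -50.4 -145.1  168.3] rotvec(tool,deg) [-0.21 -0.06  0.16] F [-0.  -0.1  0.6] w 0.005
t 15.45 station tcp [ -50.4 -145.1  168.4] rotvec(tool,deg) [-0.22 -0.06  0.16] F [0.6 0.1 0.3] w 0.001
```

View pics/wrist16.png

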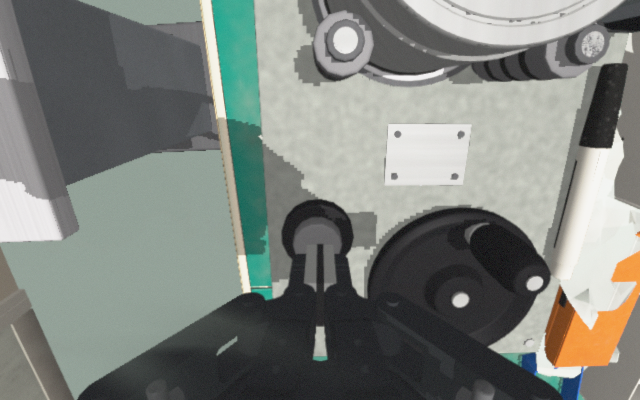

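```bash
python3 - <<'E'
from seal import *
cal=env.get_calibration("wrist");T=toolT()
im=cv2.imread('pics/wrist16.png')[170:330,230:410]
cv2.imwrite('pics/w16z.png',cv2.resize(im,None,fx=4,fy=4,interpolation=cv2.INTER_CUBIC))
for P in ((-52,-145,127),(-50.5,-146,127)): print(proj(cal,s2w(P),T))
for x in (-11,0,11):
    q=(T@np.array([x,0,22,1]))[:3]; print("tip",x,proj(cal,q,T))
E
```

```text
[315.34156765 240.85897882]
[317.87575031 242.35178155]
tip -11 [318.24150227 275.46744712]
tip 0 [318.19223053 257.8465729 ]
tip 11 [318.1410634  239.38508971]
```

View pics/w16z.png

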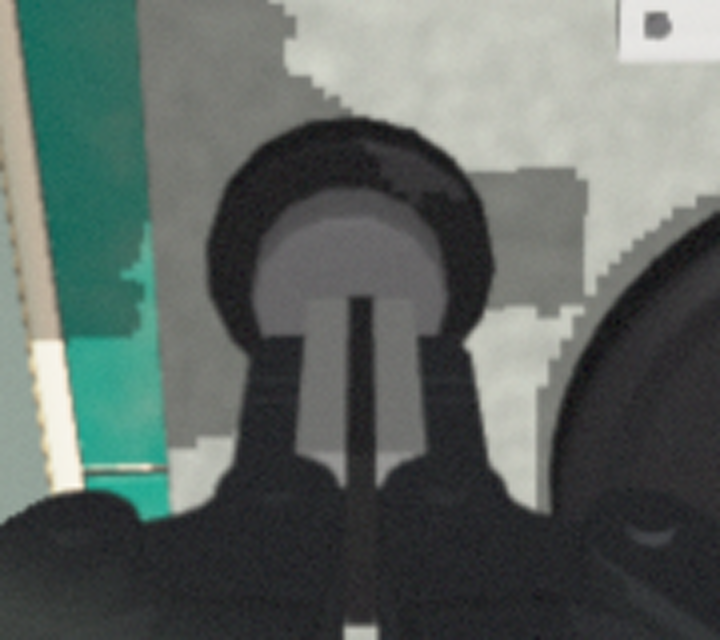

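```bash
python3 - <<'E'
from seal import *
cal=env.get_calibration("wrist");T=toolT()
Z=lambda u,v:((u+.5)/4+230-.5,(v+.5)/4+170-.5)
print("button",w2s(onz(cal,Z(350,300),127,T)),"top edge",w2s(onz(cal,Z(350,217),127,T)))
for z in (143,146,149):print("tip front",w2s(onz(cal,Z(361,297),z,T)))
E
```

```text
button [ -50.95669897 -147.51568447  127.        ] top edge [ -50.86916529 -133.97109712  127.        ]
tip front [ -49.34362567 -138.52006922  143.        ]
tip front [ -49.34928042 -136.92584944  146.        ]
tip front [ -49.35493517 -135.33162965  149.        ]
```

```bash

python3 -m jog '[{"x":-0.001,"y":-0.0015,"z":0.008,"ax":0,"ay":0,"az":0,"fingers":1},{"x":0,"y":0,"z":0.006,"ax":0,"ay":0,"az":0,"fingers":1},{"x":0,"y":0,"z":0.003,"ax":0,"ay":0,"az":0,"fingers":1}]'|egrep "pos|force"
python3 -m jog '[{"x":0,"y":0,"z":0.002,"ax":0,"ay":0,"az":0,"fingers":1}]'|egrep "pos|force"
python3 -m jog '[{"x":0,"y":0,"z":0.002,"ax":0,"ay":0,"az":0,"fingers":1}]'|egrep "pos|force"
python3 -m jog '[{"x":0,"y":0,"z":0.002,"ax":0,"ay":0,"az":0,"fingers":1}]'|egrep "pos|force"
python3 -m jog '[{"x":0,"y":0,"z":0.002,"ax":0,"ay":0,"az":0,"fingers":1}]'|egrep "pos|force"
python3 -m jog '[{"x":0,"y":0,"z":0.001,"ax":0,"ay":0,"az":0,"fingers":1}]'|egrep "pos|force"
```

```text
tool_pos: [428.3, -105.6, 148.2]
wrist_force: [-1.8, -0.6, 2.1]
tool_pos: [428.3, -105.6, 146.7]
wrist_force: [-2.2, 0.6, 2.8]
tool_pos: [428.3, -105.6, 145.0]
wrist_force: [-3.7, 0.4, 3.5]
tool_pos: [428.3, -105.6, 143.1]
wrist_force: [-3.3, 1.2, 4.9]
tool_pos: [428.4, -105.6, 142.8]
wrist_force: [-8.7, 2.3, 18.9]
tool_pos: [428.5, -105.6, 142.7]
wrist_force: [-9.6, 3.4, 20.2]
```

```bash

python3 -m jog '[{"x":0,"y":0,"z":0.0005,"ax":0,"ay":0,"az":0,"fingers":1},{"x":0,"y":0,"z":0,"ax":0,"ay":0,"az":0,"fingers":1}]'|egrep "pos|force"
python3 -m jog '[{"x":0,"y":0,"z":-0.01,"ax":0,"ay":0,"az":0,"fingers":1},{"x":0,"y":0,"z":-0.04,"ax":0,"ay":0,"az":0,"fingers":1},{"x":0,"y":0,"z":-0.06,"ax":0,"ay":0,"az":0,"fingers":1},{"x":0.03,"y":0.03,"z":-0.05,"ax":0,"ay":0,"az":0,"fingers":1},{"x":0.03,"y":0.02,"z":0,"ax":0,"ay":0,"az":0,"fingers":1}]'|egrep "pos|force"
python3 -m jog '[{"x":0,"y":0,"z":0,"ax":0,"ay":0,"az":0,"fingers":1},{"x":0,"y":0,"z":0,"ax":0,"ay":0,"az":0,"fingers":1},{"x":0,"y":0,"z":0,"ax":0,"ay":0,"az":0,"fingers":1}]'|egrep "pos|force"
python3 -c "
from seal import *
st()
np.save('T7.npy',toolT())
im=env.capture('wrist')[:,:,::-1]
cv2.imwrite('pics/wrist17.png',im);st()
cw=env.get_calibration('wrist')
seal('pics/wrist17.png',1,0,0,cw,np.load('T7.npy'),c0=(1,-2.8))
im=env.capture('top')[:,:,::-1]
cv2.imwrite('pics/top17.png',cv2.resize(im[165:285,225:405],None,fx=4,fy=4,interpolation=cv2.INTER_CUBIC))
cv2.imwrite('pics/top17f.png',im)
"
```

```text
tool_pos: [428.5, -105.6, 142.8]
wrist_force: [-10.0, 3.2, 19.7]
tool_pos: [481.7, -49.1, 301.7]
wrist_force: [0.7, -0.5, -0.1]
tool_pos: [479.2, -49.9, 296.4]
wrist_force: [-0.0, 0.1, -0.3]
t 17.70 station tcp [ -4.6 -88.  296.4] rotvec(tool,deg) [ 0.04 -0.01  0.23] F [-0.   0.1 -0.3] w -0.001
t 17.75 station tcp [ -4.6 -88.1 296.6] rotvec(tool,deg) [ 0.03 -0.01  0.24] F [-0.9  1.3 -0.3] w 0.005
pics/wrist17.png n 1132 centroid [31.22 -2.39] dir 0.8 pca 0.5 ext [5.  7.8]
```

View pics/wrist17.png

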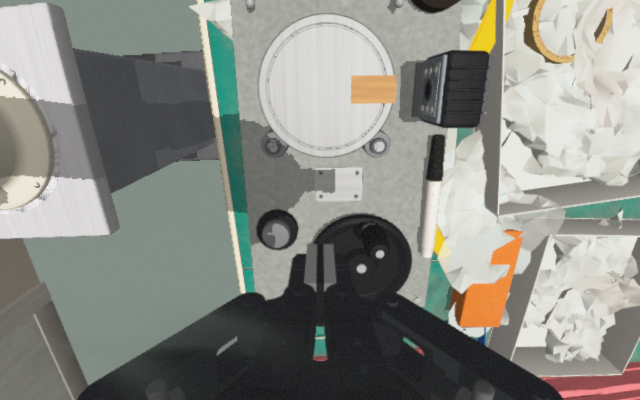

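View pics/top17f.png

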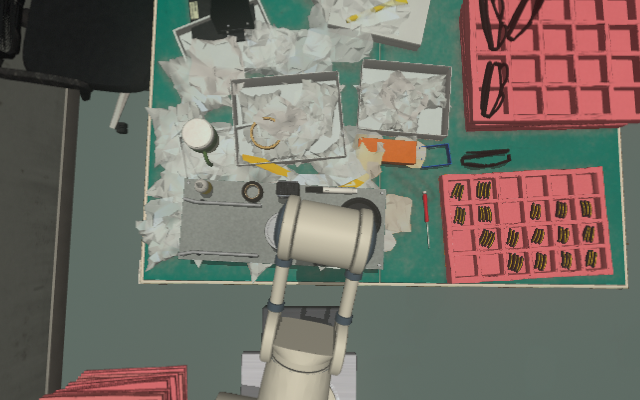

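```bash
python3 -c "
from cell import env
print(env.finish_job(), env.sense()['clock'])"
```

```text
the job is handed in; nothing more can be done
the job is handed in; nothing more can be done
```

The tin is booked in and I have handed the job in. The arm was clear of everything, and the clock read about 18 s.

- **Tin home:** I slid it along the rods with the part-closed fingers, pushing low on its wall. It stalled against the rollers at about 11.7 N, above the 7 N it takes to slide on the rubber. The last pictures show it upright and touching both rollers.
- **Label:** I gripped the crank handle and led it about 270° anticlockwise. The last wrist picture puts the label within about 1° of square to the reader's window (0.5 to 0.8°, judged from the seal strip on the lid). An earlier top-camera check gave between -0.9° and +1.6°, depending on the lid centre assumed.
- **Trigger:** I pressed the button with the shut fingertips for about 6 mm, to a firm stop at about 20 N. I then let go, and it looked normal afterwards.
- **Bystanders:** the ones visible in the last pictures look unmoved. The parts bin I did not check separately.
- **Disagreement:** the wrist and top cameras differed by about 3 mm along the station's y axis, slightly more than their stated 2 mm. I went by contact forces and by positions measured relative to each other instead.

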